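Push a board carrier home and swing its lock lever past the half notch to the final stop

TASK

The little board carrier has been left part way out of the metal inspection nest. Push the carrier fully home against the back stop with the fingertips, then push the nest's lock lever by its upright knob, clockwise seen from above, past its first notch and on to its second, final stop, so that the gate closes across the front of the carrier. Only push: do not lift the carrier, leave the loupe, tweezers and round tin where they are, and finish clear of everything.

Things in the scene. Friction and masses are not known exactly. Their poses are not given: they have to be found in the camera images.
- nest: Aluminium nest fixed on the bench, plate 12 mm thick, x -120 to +95, y -125 to +115 mm from its origin (underside). Its x axis runs along the carrier channel from the open front (robot side) to the back stop, y left, z up. The channel lies at y = +50 mm between dark rails (tops 28 mm above the bench, 1.5 mm play each side). Lever at its right; all lever parts but the knob are under 50 mm high.
- back_stop (a point): Middle of the front face of the dark back stop at the channel's far end, where the carrier's rear must come to rest: x = +73, y = +50 mm in the nest's frame; the stop is 99 mm wide, its top 34 mm above the bench.
- carrier: Loose aluminium tray, 0.17 to 0.35 kg, 110 (x) x 80 (y) x 30 mm, a small green board in it; front wall (robot side) 8 mm thick, 80 wide, 30 high; side walls 24 high. Origin: centre of its underside, axes as the nest's. It lies in the channel on the plate (12 mm above the bench), slides along x with 1 to 6 N and starts 60 to 80 mm short of home. Home: origin at x +18, y +50 mm in the nest's frame.
- carrier_front (a point): Middle of the outer face of the carrier's front wall (the face to push), 34 mm above the bench; the wall spans 12 to 42 mm above the bench.
- lever (a joint): Lock lever about its upright pivot, rad, growing clockwise seen from above: 0 parked (starts at 0 to 0.05), 0.65 first notch, 1.30 second, final stop (hard). A sprung pin rides over ridges at 0.54 and 0.76 (the notch lies between them) and 1.19 (past it the lever snaps on to the final stop). A ridge takes about 6 N at the knob; elsewhere it swings with about 1 N and stays where it is left.
- lever_knob (a point): Centre of the top of the lever's upright black knob, 86 mm above the bench: a post 17 mm in diameter, 34 to 86 mm above the bench, 90 mm from the pivot on a dark bar 14 mm wide (top at 34 mm). Parked, it lies beyond the pivot (nest's +x turned 15.5 degrees clockwise); it swings to the right, then back towards the robot, and at the final stop is right of the pivot (nest's -y).
- lever_pivot (a point): Lever's pivot axis, x = -45, y = -14 mm in the nest's frame, 37 mm above the bench.
- gate_tip (a point): End of the gate, the lever's other arm, on the far side of the pivot from the knob: 50 mm long, 12 mm wide, 26 to 34 mm above the bench. Parked it points to the front, beside the channel; at the final stop it points left across the channel, 2 mm in front of the wall of a carrier that is home. It runs against a carrier that is not home.
- loupe: Loose black loupe, 36 mm in diameter, 38 mm high, standing to the right of the nest; origin at the centre of its underside. Not to be moved.
- tweezers: Loose steel tweezers, 21 x 125 x 11 mm, lying to the right of the nest; origin at the middle of the underside. Not to be moved.
- tip_tin: Loose round metal tin, 53 mm in diameter, 20 mm high, lying beyond the nest; origin at the centre of its underside. Not to be moved.
Things that resemble listed ones, but are neither listed nor needed, are in the scene too. What is shaped like the carrier but red is not meant.

How it is judged (in metres and radians):
On the way, in this order (a step that is already met when the one before it is completed fails the run):
1. the carrier is home against the back stop, the lever not yet swung past its first notch (x of carrier in the frame of nest above 0.014 m and value of joint lever below 0.8 rad), for 0.2 s.
2. the lever is at its second, final stop (value of joint lever above 1.24 rad), for 0.2 s.
At the end, for the whole second after the job is handed in: The lever is within 0.06 rad of its second, final stop (above 1.24), and the carrier lies flat on the nest at rest, within 4 mm of the back stop (value of joint lever above 1.24 rad and x of carrier in the frame of nest above 0.014 m and z of carrier in the frame of nest below 0.016 m and angle between carrier's own z axis and vertical below 0.05 rad and linear speed of carrier below 0.01 m/s); the robot touches nothing.
It fails at once if the carrier is lifted more than 10 mm (z of carrier in the frame of nest above 0.022 m).
It fails at once if the loupe is moved more than 20 mm (distance of loupe from where it was at the start of the episode above 0.02 m).
It fails at once if the tweezers are moved more than 20 mm (distance of tweezers from where it was at the start of the episode above 0.02 m).
It fails at once if the tin is moved more than 20 mm (distance of tip_tin from where it was at the start of the episode above 0.02 m).
It also fails if it takes over 48 s, if anything falls off the work surface, if the arm or the gripper's body presses on something with over 40 N, if the wrist force passes 120 N, or if a joint passes its speed limit or range.

ROBOT

A 6-joint arm with a two-finger parallel gripper is mounted at the origin on a cart in front of the work surface, level with it; the furniture and walls round the work are solid. World frame = base frame: x ahead of the robot, y to its left, z up, the work surface at z = 0. Lengths are in mm, angles in rad, forces in N, time in s.
With the tool pointing down it reaches from about 275 to 750 mm from the base axis. Payload 10.2 kg.
Tool frame: the origin (TCP) lies at the very end of the fingers, on their centre line; the grasp point (between the pads) lies 19 mm behind it; z points along the fingers, y is the line along which they close (so a half turn about z gives the same grasp; the last joint's range is limited). The gripper opens to 88 mm and grips with 3 to 60 N. Pads are 18 mm wide; open, the fingers measure 123 mm over their backs; the gripper's body (75 mm by 187 mm) begins 45 mm behind the grasp point.
Start: joints at [0.9, 0.313, 1.498, -0, 1.331, -0.223], TCP at [227.329, 473.236, 238.72] pointing down, gripper open.
Joint ranges: [-2.94, 2.94], [-0.97, 2.17], [0.19, 2.56], [-1.23, 4.37], [0.02, 3.11], [-2.88, 2.88]. Speed limits (rad/s): [2.39, 2.39, 3.01, 3.14, 3.14, 3.14].

INTERFACE

Orientations are given as a unit quaternion [w, x, y, z].
In Python, from workcell import env gives the robot as it stands.
- The arm moves only by the tool jog_arm, never from a script. Its argument "targets" is one flat list of numbers, 5 for each row, row after row: the shift along the tool's x, y, z in m, then the turn about the tool's z in rad, then the gripper command: -1 is fully open, 1 is shut, values between are in proportion. In form: [x, y, z, spin, grip, x, y, z, spin, grip, ...]. A call has 1 to 12 rows; each row shifts and turns the commanded pose from where the row before left it, along the tool's axes as they then stand; what a row does not reach is not made up. A row lasts 1/12 s, in which the tool goes at most 41.7 mm and 7.16 degrees, less where a joint would pass 70% of its speed; a pose out of reach is approached as far as the arm can. A call with a gripper value outside its range is refused whole. The fingers move at their own pace and stop on an object; "force" is the grip in N (left out, the last holds). Time passes only in rows, so rows that do not move let the fingers close. It gives the time, the measured TCP pose, the force, the opening and the grip force at its end, in the units of the state.
- env.get_state(): the state, without advancing time (a new reading comes with each control period).
- env.read_camera(name): name is "side" or "top" or "wrist"; returns a dict with "img" (480x640x3 uint8, red, green, blue), "depth" (480x640 float32, mm along the optical axis (not along the pixel's ray), 0 where there is no reading), "intrinsics" (3x3 intrinsics, pixels), "rvec" (rotation vector, rad) and "tvec" (3), from world to camera coordinates, as OpenCV has them. Camera axes: x right, y down, z forward; pixel columns grow to the right and rows downward; lengths in mm; the calibration is good to about 2 mm. The wrist camera is an equidistant fisheye: a pixel r from the principal point sees the ray r / f radians off the axis. A picture is of the moment at which its call begins.
- env.job_done(): hands the job in; it is judged then, once.
Trained networks look in the newest picture that a camera, given by its name, has taken for a name from the list of things; names that differ only in an ending like _2 or _b are one class to them, and where a whole thing is asked for, a point or a joint stands for the part that bears it (a point fixed in the world has none). Each returns a list of dicts, best first, with "conf" (0 to 1); they miss things now and then, are a little off and sometimes report something else, mostly with a low value. They report only what shows in the picture. A call takes as long as a camera call. They do not tell look-alikes from the thing itself.
- env.spot_in(camera, target): "centre" ([column, row] in pixels, amid what is visible of it).
- env.outline_of(camera, target): "pixels" (480x640 bool, what is visible of it) and "centre" ([column, row] in pixels, amid what is visible of it).
- env.tip_of(camera, target): "centre" ([column, row] in pixels: a listed point, or the origin of a listed thing).
The state is a dict: "time_s": time; "qpos": joint angles; "qd": joint speeds; "effort": joint torques, N m; "position": TCP position; "ee_rot": TCP orientation; "ft_force": force on the tool from outside, world axes, zero at the start; "moment": the same for the moment, N m; "gripper_width": opening from 0.0 (shut) to 1.0 (fully open); "grasp_force": force on a finger pad.
Only numpy, scipy, OpenCV 4.12 (cv2) and the standard library are available. Lean on these libraries where they do the work, as an engineer would, in place of code of your own. Each camera call takes 0.05 s, during which the arm holds its last target. There are 200 camera calls.

## Working session

There is one attempt and no reset: what is moved stays moved. The work goes in short steps, Python scripts to look and compute and a tool call to move; the robot and the scene stay as the last step left them, time stands still between calls to the robot, and variables do not carry over. Pictures are saved under pics/ and viewed, at most 10 in all, crops included, and the job is handed in when it is done.

Besides the shell and the picture viewer there is one more tool, called after "Call:" as name(argument=value, ...) on one line, values as JSON. jog_arm: Moves the arm, as the interface text tells. Its arguments: {"type":"object","properties":{"targets":{"type":"array"},"force":{"type":"number"}},"required":["targets"]}

```bash
mkdir -p pics; cat > h.py <<'E'
import numpy as np, cv2
from workcell import env
from scipy.spatial.transform import Rotation as R
def cam(n):
    c=env.read_camera(n); c['R']=cv2.Rodrigues(np.array(c['rvec'],float))[0]; c['t']=np.array(c['tvec'],float).reshape(3); return c
def ray(c,px):
    K=np.array(c['intrinsics']); d=np.array([(px[0]-K[0,2])/K[0,0],(px[1]-K[1,2])/K[1,1],1.])
    return -c['R'].T@c['t'], c['R'].T@d
def atz(c,px,z):
    o,d=ray(c,px); return o+d*(z-o[2])/d[2]
def dep(c,px):
    u,v=int(round(px[0])),int(round(px[1])); p=c['depth'][v-2:v+3,u-2:u+3]; p=p[p>0]
    o,d=ray(c,px); return o+d*np.median(p) if p.size else None
E
cat > a.py <<'E'
from h import *
np.set_printoptions(precision=1,suppress=True)
s=env.get_state(); print(s['position'],s['ee_rot'],s['time_s'])
Z=dict(carrier_front=34,lever_knob=86,lever_pivot=37,gate_tip=34,back_stop=34,nest=0,carrier=12,loupe=0,tweezers=0,tip_tin=0)
for n in('top','side'):
    c=cam(n); cv2.imwrite(f'pics/{n}0.png',c['img'][:,:,::-1])
    print(n,-c['R'].T@c['t'])
    for k,z in Z.items():
        for r in env.tip_of(n,k)[:3]: print(k,round(r['conf'],2),np.array(r['centre']),atz(c,r['centre'],z),dep(c,r['centre']))
E
python3 a.py
```

```text
[227.2 473.  238.2] [-0.   0.2  1.  -0. ] 0.0
top [ 420.1 -177.4 1088.8]
carrier_front 0.97 [314.3 310.8] [ 464.3 -165.7   34. ] [ 464.1 -165.8   38.9]
carrier_front 0.86 [197.8 255.7] [562.5  53.2  34. ] [563.2  54.2  29.4]
lever_knob 0.79 [377.3 236.9] [ 595.  -276.2   86. ] [ 596.2 -276.9   78.9]
lever_pivot 0.82 [353.9 282.9] [ 516.5 -237.9   37. ] [ 516.4 -237.8   38.8]
gate_tip 0.97 [341.3 308.6] [ 469.2 -215.3   34. ] [ 470.2 -216.    12.2]
back_stop 0.74 [310.7 311.9] [ 462.2 -159.2   34. ] [ 463.  -158.8   14.2]
back_stop 0.6 [336.4 215.3] [ 644.1 -204.    34. ] [ 644.7 -204.1   31.2]
nest 0.56 [353.8 259.3] [ 565.4 -239.5    0. ] [ 563.8 -238.8   11.7]
carrier 0.96 [317.5 284. ] [ 515.6 -170.6   12. ] [ 514.2 -170.7   27. ]
carrier 0.57 [227.8 266.3] [546.2   0.1  12. ] [546.   -0.3  14.4]
loupe 0.72 [445.5 245.8] [ 594.8 -416.7    0. ] [ 590.4 -410.7   27.5]
tweezers 0.64 [427.  320.1] [ 451.8 -378.9    0. ] [ 451.9 -379.4   -2.9]
tweezers 0.4 [310.8 311.7] [ 463.9 -158.8    0. ] [ 463.4 -159.    14.3]
tip_tin 0.67 [406.1 198.1] [ 688.2 -341.2    0. ] [ 684.7 -339.    14.4
[... 203 characters left out ...]
.6 284.8] [ 520.9 -243.    37. ] [ 521.  -243.8   37.5]
gate_tip 0.67 [237.2 280. ] [ 477.3 -219.3   34. ] [ 476.9 -215.3   31.7]
back_stop 0.83 [337.6 280.5] [ 645.  -232.2   34. ] [ 645.2 -230.1   32.8]
nest 0.94 [292.6 302. ] [ 569.  -240.1    0. ] [ 569.4 -270.8   19.4]
carrier 0.95 [275.5 238.8] [536.6 -22.9  12. ] [537.2 -37.2  19. ]
carrier 0.94 [264.5 276.9] [ 520.2 -173.6   12. ] [ 522.8 -212.7   34.4]
loupe 0.74 [263.7 281.8] [ 518. -170.    0.] [ 522.5 -235.2   38.1]
loupe 0.62 [314.4 371.6] [ 598.4 -423.5    0. ] [ 598.2 -432.3    7. ]
tweezers 0.56 [314.6 372. ] [ 598.6 -424.4    0. ] [ 598.4 -432.2    6.3]
tip_tin 0.83 [371.1 341.3] [ 686.3 -357.7    0. ] [ 684.6 -369.5    8.6]
```

View pics/top0.png

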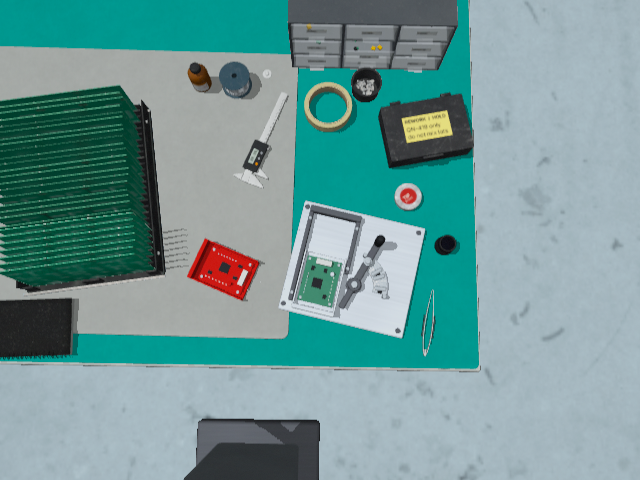

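View pics/side0.png

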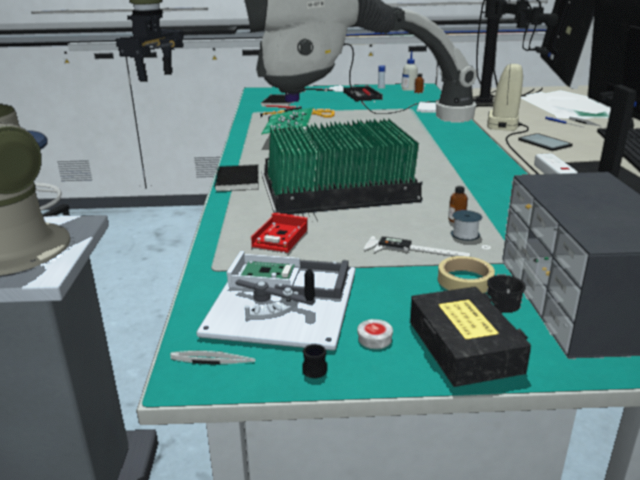

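The top view shows the nest plate with corners at about (306,202), (425,231), (404,336) and (281,306). The green-board carrier is at (320,280), the knob at (378,240) and the pivot at (354,285). The red tray at (225,268) is the decoy. The side view agrees. I'll get the nest pose from the plate's depth points.

```bash
cat > b.py <<'E'
from h import *
np.set_printoptions(precision=3,suppress=True)
s=env.get_state(); print(s['position'],s['ee_rot'],s['qpos'])
c=cam('top'); v,u=np.mgrid[0:480,0:640]; K=np.array(c['intrinsics']); d=c['depth']
P=np.stack([(u-K[0,2])/K[0,0]*d,(v-K[1,2])/K[1,1]*d,d],-1); P=(P-c['t'])@c['R']
m=(d>0)&(P[...,2]>8)&(P[...,2]<16)&(np.hypot(P[...,0]-560,P[...,1]+235)<190)
m=cv2.morphologyEx(m.astype(np.uint8),cv2.MORPH_OPEN,np.ones((3,3)))
n,l,st,_=cv2.connectedComponentsWithStats(m); i=1+np.argmax(st[1:,4])
r=cv2.minAreaRect(P[l==i][:,:2].astype(np.float32)); print(r, cv2.boxPoints(r))
ang=[a for a in (r[2],r[2]-90,r[2]-180) if -45<a<45][0]; a=np.deg2rad(ang)
Rn=np.array([[np.cos(a),-np.sin(a)],[np.sin(a),np.cos(a)]]); o=np.array(r[0])-Rn@[-12.5,-5]
print('yaw',ang,'origin',o)
for k,p in dict(pivot=(-45,-14),stop=(73,50),knob0=(-45+90*np.cos(.2705),-14-90*np.sin(.2705)),home_front=(-37,50)).items(): print(k,o+Rn@p)
for k,z in dict(carrier_front=34,lever_knob=86,lever_pivot=37,gate_tip=34).items():
    for q in env.tip_of('top',k)[:1]: 
        w=atz(c,q['centre'],z)[:2]; print(k,w,'nest',Rn.T@(w-o))
E
python3 b.py
```

```text
[227.311 473.241 238.71 ] [-0.     0.222  0.975 -0.   ] [ 0.9    0.313  1.498  0.     1.331 -0.223]
((542.47412109375, -266.4073486328125), (177.78311157226562, 215.1775360107422), 77.35839080810547) [[ 418.039 -329.598]
 [ 628.001 -376.69 ]
 [ 666.909 -203.217]
 [ 456.948 -156.125]]
yaw -12.641609191894531 origin [ 555.765 -264.264]
pivot [ 508.792 -268.076]
stop [ 637.938 -231.452]
knob0 [ 588.154 -310.523]
home_front [ 530.605 -207.379]
carrier_front [ 462.832 -164.492] nest [-112.516   77.015]
lever_knob [ 594.156 -282.468] nest [41.444 -9.361]
lever_pivot [ 517.429 -236.395] nest [-43.506  18.804]
gate_tip [ 462.584 -214.969] nest [-101.71    27.707]
```

Call:
jog_arm(targets=[0,0,0,-0.1135,1,0,0,0,-0.1135,1,-0.015,-0.026,0,0,1,-0.015,-0.026,0,0,1,-0.015,-0.026,0,0,1,-0.015,-0.026,0,0,1,-0.015,-0.026,0,0,1,-0.015,-0.026,0,0,1,-0.015,-0.026,0,0,1,-0.015,-0.026,0,0,1,-0.015,-0.026,0,0,1,-0.015,-0.026,0,0,1], force=20)

```text
time_s: 2.35
position: [316.8, 185.4, 238.9]
ee_rot: [0.0, 0.11, 0.994, 0.0]
ft_force: [1.0, 0.3, -0.7]
gripper_width: 0.112
grasp_force: 0.0
```

Call:
jog_arm(targets=[-0.015,-0.026,0,0,1,-0.015,-0.026,0,0,1,-0.015,-0.026,0,0,1,-0.015,-0.026,0,0,1,-0.015,-0.026,0,0,1,-0.015,-0.026,0,0,1,-0.015,-0.026,0,0,1,-0.015,-0.026,0,0,1,-0.015,-0.026,0,0,1,-0.015,-0.026,0,0,1,-0.015,-0.026,0.03,0,1,0,0,0.03,0,1])

```text
time_s: 3.35
position: [416.6, -132.3, 179.3]
ee_rot: [0.002, 0.112, 0.994, -0.001]
ft_force: [-0.3, 1.2, -1.8]
gripper_width: 0.003
grasp_force: 0.0
```

```bash
cat > n.py <<'E'
from h import *
np.set_printoptions(precision=2,suppress=True)
O=np.array([562.6,-233.9]); a=np.deg2rad(-12.64); Rn=np.array([[np.cos(a),-np.sin(a)],[np.sin(a),np.cos(a)]])
def st():
    s=env.get_state(); p=np.array(s['position']); yy=R.from_quat(np.r_[s['ee_rot'][1:],s['ee_rot'][0]]).as_matrix()[:,1]
    print('nest',Rn.T@(p[:2]-O),'z',p[2],'yawy',np.degrees(np.arctan2(yy[1],yy[0]))-np.degrees(a),'F(nest)',Rn.T@np.array(s['ft_force'])[:2],s['ft_force'][2],'w',s['gripper_width'],'t',s['time_s'],'q6',s['qpos'][5])
E
python3 -c "
from n import *
st()
c=cam('wrist'); cv2.imwrite('pics/w1.png',c['img'][:,:,::-1])"
```

```text
nest [-164.69   67.19] z 179.31008900008905 yawy 89.8051663401799 F(nest) [-0.53  1.14] -1.7753492870802994 w 0.003119322411577997 t 3.35 q6 -1.9228775530912248
```

View pics/w1.png

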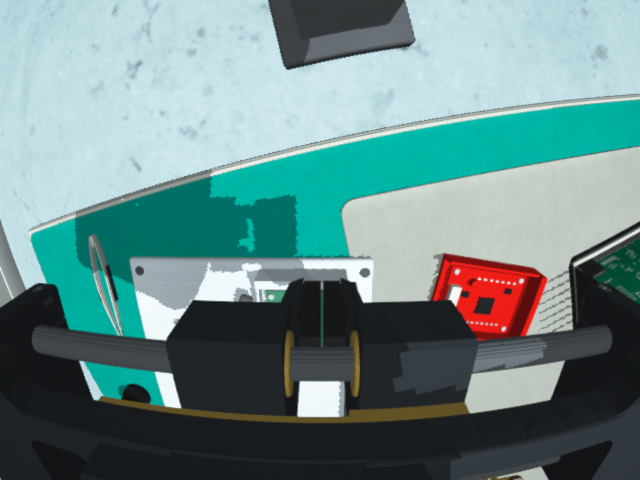

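The wrist view shows the closed fingers around (322,290), in front of the nest's front edge (row 260) and in line with the carrier channel. Next I'll let the arm settle and descend.

Call:
jog_arm(targets=[0,0,0,0,1,0,0,0,0,1,0,0,0.03,0,1,0,0,0.03,0,1,0,0,0,0,1,0,0,0,0,1])

```text
time_s: 3.9
position: [415.3, -127.6, 120.6]
ee_rot: [0.0, 0.11, 0.994, -0.0]
ft_force: [0.6, 0.2, 0.7]
gripper_width: 0.002
grasp_force: 0.0
```

```bash
python3 -c "
from n import *
st()"
```

```text
nest [-166.98   71.46] z 120.6400682126292 yawy 90.04645657994153 F(nest) [0.5  0.32] 0.6608362715712723 w 0.002092767596942711 t 3.9 q6 -1.9201518208326875
```

Call:
jog_arm(targets=[-0.008,-0.011,0.02,0,1,-0.008,-0.0115,0.02,0,1,0,0,0.02,0,1,0,0,0.02,0,1,0,0,0.016,0,1,0,0,0,0,1,-0.007,0,0,0,1,-0.007,0,0,0,1,0,0,0,0,1,0,0,0,0,1])

```text
time_s: 4.73
position: [440.4, -156.9, 24.5]
ee_rot: [0.001, 0.11, 0.994, -0.001]
ft_force: [0.8, 0.7, 1.0]
gripper_width: 0.006
grasp_force: 0.0
```

```bash
python3 -c "
from n import *
st()
c=cam('side'); cv2.imwrite('pics/s1.png',cv2.resize(c['img'][190:350,160:400,::-1],None,fx=3,fy=3))"
```

```text
nest [-136.11   48.38] z 24.490893429130153 yawy 90.02016865016545 F(nest) [0.57 0.87] 1.0150068613416288 w 0.006304380694371233 t 4.7333 q6 -1.9442141062727314
```

View pics/s1.png

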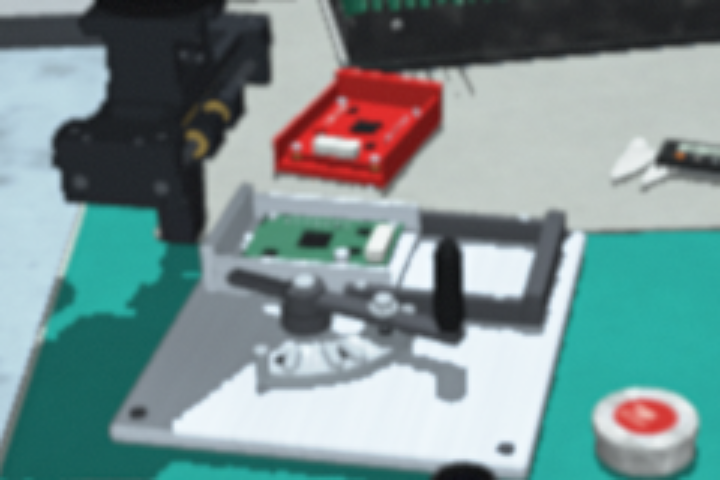

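The crop shows the fingertips (about 185,235) just short of the carrier's front wall (205,250). The lever is parked and the back stop is at (550,260). I'll push to about 10 mm short of home.

Call:
jog_arm(targets=[-0.008,0,0,0,1,-0.008,0,0,0,1,-0.008,0,0,0,1,-0.008,0,0,0,1,-0.008,0,0,0,1,-0.008,0,0,0,1,-0.008,0,0,0,1,-0.008,0,0,0,1,-0.008,0,0,0,1,-0.008,0,0,0,1,0,0,0,0,1])

```text
time_s: 5.7
position: [518.9, -174.5, 23.3]
ee_rot: [0.001, 0.11, 0.994, -0.0]
ft_force: [-0.3, -0.3, -0.1]
gripper_width: 0.004
grasp_force: 0.0
```

Call:
jog_arm(targets=[-0.003,0,0,0,1,-0.003,0,0,0,1,-0.002,0,0,0,1,0,0,0,0,1])

```text
time_s: 6.03
position: [525.4, -175.9, 23.2]
ee_rot: [0.0, 0.11, 0.994, -0.0]
ft_force: [0.0, 0.1, 0.1]
gripper_width: 0.005
grasp_force: 0.0
```

```bash
python3 -c "
from n import *
st()"
```

```text
nest [-48.96  48.5 ] z 23.226727461559854 yawy 89.98892181489907 F(nest) [0.   0.14] 0.1358578903472284 w 0.004727473825244633 t 6.0333 q6 -1.8845121335681279
```

Call:
jog_arm(targets=[-0.002,0,0,0,1,-0.002,0,0,0,1])

```text
time_s: 6.2
position: [526.8, -176.1, 23.2]
ee_rot: [-0.003, 0.11, 0.994, 0.001]
ft_force: [-25.3, 2.0, 18.7]
gripper_width: 0.004
grasp_force: 12.4
```

Call:
jog_arm(targets=[-0.002,0,0,0,1,0,0,0,0,1])

```text
time_s: 6.37
position: [526.8, -176.1, 23.2]
ee_rot: [-0.006, 0.11, 0.994, 0.001]
ft_force: [-28.0, 2.8, 20.0]
gripper_width: 0.007
grasp_force: 14.3
```

```bash
python3 -c "
from n import *
st()
c=cam('side'); cv2.imwrite('pics/s2.png',cv2.resize(c['img'][190:350,160:400,::-1],None,fx=3,fy=3))"
```

```text
nest [-47.55  48.57] z 23.24428432557005 yawy 90.04798999244268 F(nest) [-27.94  -3.44] 19.992846532277227 w 0.007058657091402021 t 6.3667 q6 -1.8809953835491071
```

View pics/s2.png

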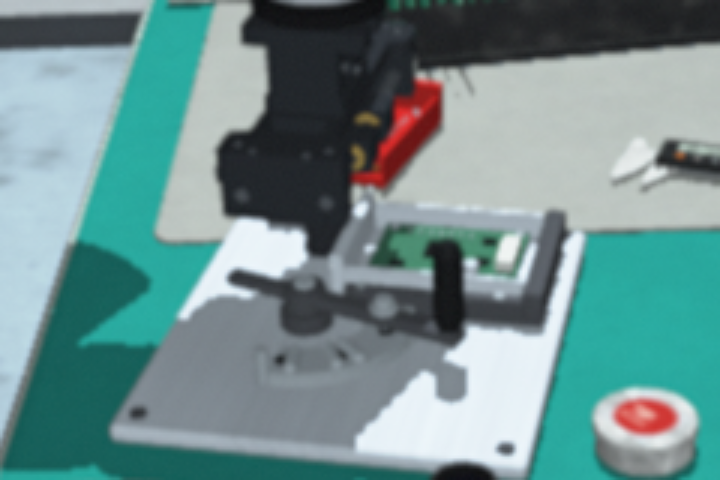

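The carrier is home: it's against the stop and pushing back with 28 N. The crop shows its rear at the stop (545,240) and the knob at (445,290). Next I'll back off, rise and go to the knob's left side.

Call:
jog_arm(targets=[0.005,0,0,0,1,0.01,0,0,0,1,0.01,0,0,0,1,0,0,0,0,1,0,0,-0.024,0,1,0,0,-0.024,0,1,0,0,-0.024,0,1,0,0,-0.024,0,1,0,0,-0.021,0,1,0,0,0,0,1])

```text
time_s: 7.25
position: [508.7, -172.6, 144.5]
ee_rot: [0.004, 0.11, 0.994, -0.002]
ft_force: [0.3, -0.5, 0.9]
gripper_width: 0.004
grasp_force: 0.0
```

Call:
jog_arm(targets=[-0.02,-0.008,0,0,1,-0.02,-0.008,0,0,1,-0.02,-0.008,0,0,1,-0.02,-0.008,0,0,1,-0.02,-0.008,0,0,1,-0.022,-0.0075,0,0,1,0,0,0,0.09,1,0,0,0,0.09,1,0,0,0,0.09,1,0,0,0,0,1])

```text
time_s: 8.08
position: [615.4, -244.6, 139.0]
ee_rot: [-0.0, 0.245, 0.97, 0.0]
ft_force: [-0.2, 1.2, -0.8]
gripper_width: 0.005
grasp_force: 0.0
```

```bash
python3 -c "
from n import *
st()
c=cam('side')
for k,z in dict(carrier_front=34,lever_knob=86).items():
    for q in env.tip_of('side',k)[:2]: print(k,q['conf'],Rn.T@(atz(c,q['centre'],z)[:2]-O))
c=cam('top')
for q in env.tip_of('top','lever_knob')[:2]: print(q['conf'],Rn.T@(atz(c,q['centre'],86)[:2]-O))
"
```

```text
nest [53.87  1.07] z 139.02626421988828 yawy 74.33498950531376 F(nest) [-0.47  1.13] -0.8328664442254814 w 0.004750659852192043 t 8.0833 q6 -1.6317453689079446
carrier_front 0.96 [-53.95 256.58]
carrier_front 0.8 [-32.95  53.52]
lever_knob 0.92 [ 41.89 -55.78]
lever_knob 0.65 [ -51.5  -100.18]
```

Call:
jog_arm(targets=[0,0,0.02,0,1,0,0,0.02,0,1,0,0,0.02,0,1,0,0,0.019,0,1,0,0,0,0,1,0,-0.006,0,0,1,0,-0.006,0,0,1,0,-0.003,0,0,1,0,0,0,0,1])

```text
time_s: 9.08
position: [608.2, -259.2, 62.6]
ee_rot: [0.001, 0.243, 0.97, -0.0]
ft_force: [-0.9, 0.3, 0.0]
gripper_width: 0.006
grasp_force: 0.0
```

Call:
jog_arm(targets=[-0.00215,-0.0091,0,0.1,1,-0.00215,-0.0091,0,0.1,1,-0.00215,-0.0091,0,0.1,1,0,0,0,0,1])

```text
time_s: 9.42
position: [598.1, -285.4, 62.1]
ee_rot: [0.001, 0.387, 0.922, -0.0]
ft_force: [0.1, -0.4, 0.3]
gripper_width: 0.003
grasp_force: 0.0
```

```bash
cat >> n.py <<'E'
def lev():
    s=env.get_state(); p=np.array(s['position']); r=Rn.T@(p[:2]-O)-[-45,-14]; yy=R.from_quat(np.r_[s['ee_rot'][1:],s['ee_rot'][0]]).as_matrix()[:2,1]; t=Rn.T@yy
    t/=np.linalg.norm(t); rd=np.array([t[1],-t[0]]); print('radial',r@rd,'s',r@t,'angle',np.arctan2(t[0],t[1])*-1+0-0, 'lever~',-np.arctan2(rd[1],rd[0])-.2705)
E
python3 -c "
from n import *
st();lev()
c=cam('side'); cv2.imwrite('pics/s3.png',cv2.resize(c['img'][190:350,160:400,::-1],None,fx=3,fy=3))"
```

```text
nest [ 45.94 -42.46] z 62.09116678617551 yawy 57.061231760302654 F(nest) [ 0.17 -0.37] 0.2951365004351075 w 0.002546768301067434 t 9.4167 q6 -1.396854735339048
radial 91.79462306783894 s 25.560312746802186 angle -0.5748899573340555 lever~ 0.30438995733405544
```

View pics/s3.png

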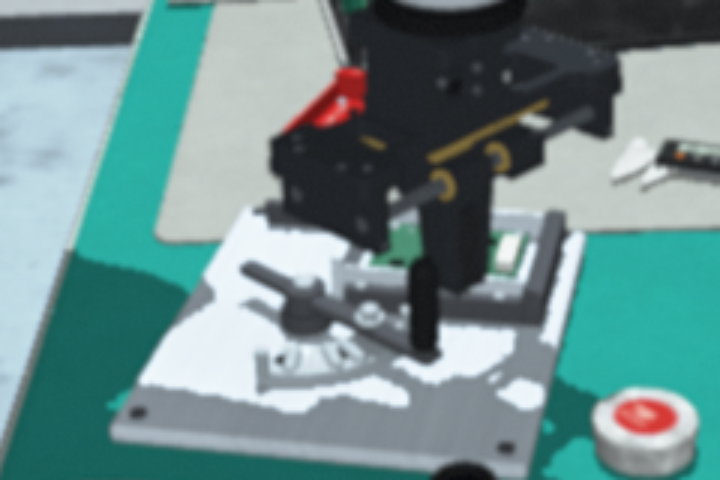

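The crop shows the knob (425,305) swung right with the finger (460,250) behind it, and the carrier still at home. I'll keep going round the arc.

Call:
jog_arm(targets=[-0.00215,-0.0091,0,0.1,1,-0.00215,-0.0091,0,0.1,1,-0.00215,-0.0091,0,0.1,1,-0.00215,-0.0091,0,0.1,1,-0.00215,-0.0091,0,0.1,1,-0.00215,-0.0091,0,0.1,1,0,0,0,0,1])

```text
time_s: 10.05
position: [558.0, -322.7, 61.8]
ee_rot: [0.0, 0.641, 0.767, -0.0]
ft_force: [0.3, 0.2, -0.3]
gripper_width: 0.006
grasp_force: 0.0
```

Call:
jog_arm(targets=[-0.00215,-0.0091,0,0.1,1,-0.00215,-0.0091,0,0.1,1,-0.00215,-0.0091,0,0.1,1,0,0,0,0,1])

```text
time_s: 10.38
position: [531.6, -330.9, 61.8]
ee_rot: [0.0, 0.748, 0.664, 0.0]
ft_force: [0.6, 0.5, 1.0]
gripper_width: 0.004
grasp_force: 0.0
```

```bash
python3 -c "
from n import *
st();lev()
c=cam('side'); cv2.imwrite('pics/s4.png',cv2.resize(c['img'][190:350,160:400,::-1],None,fx=3,fy=3))"
```

```text
nest [  -9.03 -101.41] z 61.768351637515025 yawy 5.812789435815402 F(nest) [0.46 0.57] 0.9601339922069917 w 0.004334014414004762 t 10.3833 q6 -0.6244231991339863
radial 90.59935015946199 s 26.934054507433608 angle -1.4693440124147743 lever~ 1.1988440124147743
```

View pics/s4.png

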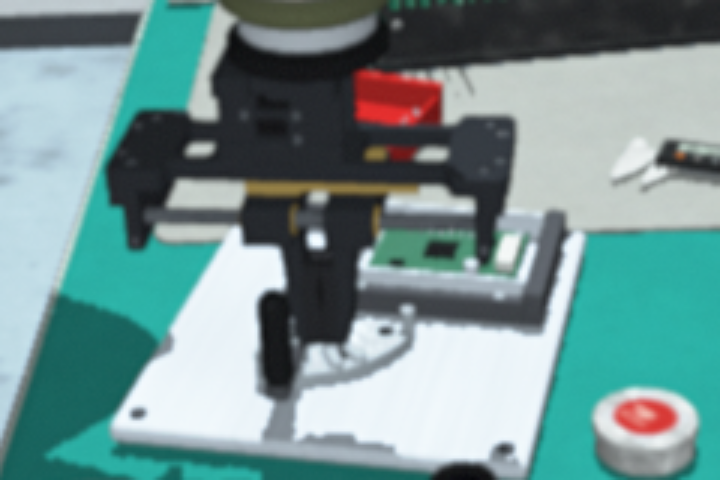

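The knob (275,345) is now right of the pivot with a slight gap to the finger (320,330), so it may have snapped to the stop. A small push will confirm.

Call:
jog_arm(targets=[-0.0012,-0.0045,0,0.05,1,-0.0012,-0.0045,0,0.05,1,0,0,0,0,1])

```text
time_s: 10.68
position: [522.5, -331.5, 61.3]
ee_rot: [-0.0, 0.779, 0.627, -0.0]
ft_force: [-0.0, 0.1, -0.1]
gripper_width: 0.006
grasp_force: 0.0
```

Call:
jog_arm(targets=[0,-0.002,0,0,1,0,0,0,0,1])

```text
time_s: 10.85
position: [520.6, -331.1, 61.2]
ee_rot: [-0.0, 0.779, 0.627, -0.0]
ft_force: [0.0, 0.8, 0.8]
gripper_width: 0.004
grasp_force: 0.0
```

```bash
python3 -c "
from n import *
st();lev()"
```

```text
nest [ -19.67 -104.01] z 61.18912525668123 yawy 0.27540875749153315 F(nest) [-0.12  0.74] 0.8474334505187557 w 0.003969041454684696 t 10.85 q6 -0.5400721906259467
radial 90.12761854739347 s 24.89575881890474 angle -1.5659895371878427 lever~ 1.2954895371878428
```

Call:
jog_arm(targets=[0,-0.002,0,0,1,0,-0.002,0,0,1])

```text
time_s: 11.02
position: [518.2, -330.8, 61.5]
ee_rot: [0.002, 0.78, 0.626, 0.001]
ft_force: [18.0, -2.2, -9.3]
gripper_width: 0.002
grasp_force: 8.5
```

Call:
jog_arm(targets=[0,-0.002,0,0,1,0,0,0,0,1])

```text
time_s: 11.18
position: [518.1, -330.8, 61.6]
ee_rot: [0.004, 0.78, 0.626, 0.003]
ft_force: [22.6, -3.9, -10.7]
gripper_width: 0.001
grasp_force: 10.6
```

There's firm resistance (about 23 N), so the lever is at the hard stop. Now I'll back off and rise.

Call:
jog_arm(targets=[0,0.006,0,0,1,0,0.01,0,0,1,0,0.01,0,0,1,0,0,0,0,1,0,0,-0.025,0,1,0,0,-0.025,0,1,0,0,-0.025,0,1,0,0,-0.025,0,1,0,0,-0.025,0,1,0,0,-0.025,0,1,0,0,0,0,1,0,0,0,0,1])

```text
time_s: 12.18
position: [539.9, -336.0, 212.3]
ee_rot: [0.001, 0.78, 0.625, 0.0]
ft_force: [-0.6, -0.3, -1.3]
gripper_width: 0.006
grasp_force: 0.0
```

```bash
python3 -c "
from n import *
st()
c=cam('side'); cv2.imwrite('pics/s5.png',cv2.resize(c['img'][190:400,140:420,::-1],None,fx=2.8,fy=2.8))
for k,z in dict(carrier_front=34,lever_knob=86,gate_tip=34,lever_pivot=37).items():
    for q in env.tip_of('side',k)[:2]: print(k,q['conf'],Rn.T@(atz(c,q['centre'],z)[:2]-O))"
```

```text
nest [   0.22 -104.57] z 212.2587615321613 yawy 0.06965662550242868 F(nest) [-0.5  -0.38] -1.2525004270995224 w 0.005768185291837112 t 12.1833 q6 -0.521072508191435
carrier_front 0.86 [-44.52 247.96]
carrier_front 0.85 [-36.32  38.23]
lever_knob 0.58 [ -38.   -114.02]
gate_tip 0.61 [-30.07  22.35]
lever_pivot 0.66 [-36.46 -19.27]
lever_pivot 0.54 [ -50.93 -223.52]
```

View pics/s5.png

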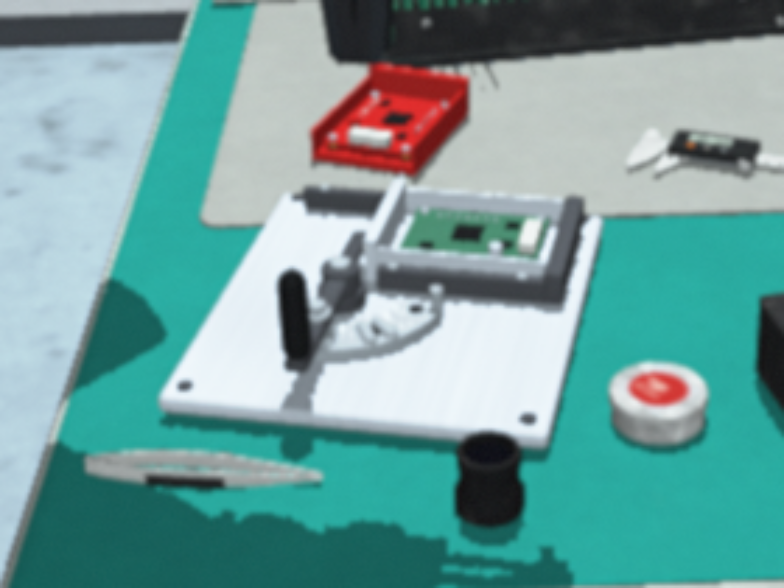

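The crop shows the gate (355,245) across the carrier's front wall and the carrier against the stop (570,250). The knob (295,315) is at its end position, the loose items are undisturbed, and the arm is clear.

```bash
python3 -c "
from workcell import env
print(env.job_done())"
```

```text
the job is handed in; nothing more can be done
None
```

I pushed the carrier home against the back stop, then the lever to its final stop with the gate closed across the carrier; the arm finished clear, the loupe, tweezers and tin look undisturbed, and the job is handed in (no verdict was returned).

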